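Shut and bolt the chip chest

ROBOT

A 6-joint arm with a two-finger parallel gripper is mounted at the origin on the work surface. World frame = base frame: x ahead of the robot, y to its left, z up, the work surface at z = 0. Lengths are in m, angles in degrees, forces in N, time in s.
With the tool pointing down it reaches from about 0.4 to 0.825 m from the base axis. Payload 7 kg.
Tool frame: the origin (TCP) lies between the finger pads; the fingertips stand 19 mm ahead of it and the grasp point (between the pads) is the TCP; z points along the fingers, y is the line along which they close (so a half turn about z gives the same grasp; the last joint's range is limited). The gripper opens to 88 mm and grips with 3 to 60 N. Pads are 19 mm wide; open, the fingers measure 130 mm over their backs; the gripper's body (78 mm by 193 mm) begins 47 mm behind the grasp point.
Start: joints at [93.398, 20.546, 0.682, 0, -70.136, -16.507], TCP at [0.153, 0.657, 0.246] pointing down, gripper open.
Joint ranges: [-176.03, 176.03], [-82.01, 121.73], [-58.28, 71.71], [-173.87, 95.51], [-174.79, -0.11], [-173.66, 173.66]. Speed limits (degrees/s): [136.94, 136.94, 172.46, 180, 180, 180].

INTERFACE

Orientations are given as [roll, pitch, yaw] about the fixed x, y, z axes, in that order (R = Rz(yaw) Ry(pitch) Rx(roll)).
In Python, from plant import get_obs, snapshot, close_job, spot_in, spot_point gives the robot as it stands.
- The arm moves only by the tool play_rows, never from a script. Its argument "plan" is a list of rows, each a list of 6 numbers: the shift along the tool's x, y, z in cm, then the turn, a rotation vector about the tool's x, y, z in degrees. A call has 1 to 20 rows; each row shifts and turns the commanded pose from where the row before left it, along the tool's axes as they then stand; what a row does not reach is not made up. A row lasts 1/12 s, in which the tool goes at most 41.7 mm and 7.16 degrees, less where a joint would pass 70% of its speed; a pose out of reach is approached as far as the arm can. A call is refused whole if a number of a shift passes 4.17 or a number of a turn 7.16, either way. A call with a gripper value outside its range is refused whole. "grip" is the finger opening in cm, from 0 to 8.76, set as the call begins (left out, the last holds). The fingers move at their own pace and stop on an object; the grip force is fixed at half the most. Time passes only in rows, so rows that do not move let the fingers close. It gives the time, the measured TCP pose, the force, the opening and the grip force at its end, in the units of the state.
- get_obs(): the state, without advancing time (a new reading comes with each control period).
- snapshot(name): name is "side" or "top" or "wrist"; returns a dict with "frame" (480x640x3 uint8, red, green, blue), "fx", "fy", "cx", "cy" (pixels), "k1" (the pictures are not rectified: a ray, as slopes to the right and down, at radius r is drawn at 1 + k1 r^2 times it, then the intrinsics apply), "position" and "attitude" of the camera in the world. Camera axes: x right, y down, z forward; pixel columns grow to the right and rows downward; lengths in m; the calibration is good to about 2 mm. A picture is of the moment at which its call begins. There is no depth.
- close_job(): hands the job in; it is judged then, once.
Trained networks look in the newest picture that a camera, given by its name, has taken for a name from the list of things; names that differ only in an ending like _2 or _b are one class to them, and where a whole thing is asked for, a point or a joint stands for the part that bears it (a point fixed in the world has none). Each returns a list of dicts, best first, with "score" (0 to 1); they miss things now and then, are a little off and sometimes report something else, mostly with a low value. They report only what shows in the picture. A call takes as long as a camera call.
- spot_in(camera, thing): "position" ([x, y, z] in m, in world coordinates, good to about 4 mm: the middle of the surface that is visible of it).
- spot_point(camera, thing): "position" ([x, y, z] in m, in world coordinates, good to about 4 mm: a listed point, or the origin of a listed thing).
The state is a dict: "clock": time; "joint_pos": joint angles; "qvel": joint speeds; "tau": joint torques, N m; "tool_pos": TCP position; "orientation": TCP orientation; "force": force on the tool from outside, world axes, zero at the start; "moment": the same for the moment, N m; "opening": finger opening in m; "gripper_force": force on a finger pad.
Only numpy, scipy, OpenCV 4.12 (cv2) and the standard library are available. Lean on these libraries where they do the work, as an engineer would, in place of code of your own. Each camera call takes 0.05 s, during which the arm holds its last target. There are 200 camera calls.

TASK

We are breaking for supper: please shut the lid of the pine chip chest without slamming it, and bolt it. Lift the bolt's knob over the hump, slide the bolt fully home through the staple on the lid, and let the knob down into the notch nearest the lid. Leave the tiles, the chip dish, the ashtray and the mug where they are.

Things in the scene. Friction and masses are not known exactly. Their poses are not given: they have to be found in the camera images.
- chest: Fixed pine chest, 220 mm along x, 340 along y, top at z = 100 mm. Origin: centre of its underside, on the table; z up; x points from its front to its hinges. The end of the top at +y (120 mm) is a fixed board with the bolt on it; the rest is the lid. The bolt is a 10 mm steel rod along y, its axis at x = -50, z = 114 mm; it is shot towards -y into the lid's staple, 50 mm of travel
- chest_lid (a joint): Lid angle, rad: 0 = shut, grows as the front edge rises. Lid: chest y = -170 to 48 mm, 12 mm thick, reaching 224 mm forward from the hinge line, which runs along y through chest x = 110, z = 100 mm (top face level with the hinge line). Stiff hinges hold it at any angle; a push of about 2 to 6 N down on its upper face shuts it
- lid_press (a point): A bare point on the lid's upper face, 125 mm in front of the hinge line, at chest y = -60 mm; it moves with the lid
- staple (a point): Centre of the opening of the staple, an aluminium strap on the lid, 24 mm wide and 27 mm high, 14 mm along y. With the lid shut it lies in line with the rod, at chest x = -50, y = 24, z = 114 mm; with the lid ajar the rod cannot enter
- bolt_slide (a joint): Travel of the bolt, m: 0 = drawn back, grows as it slides towards the chest's -y, 0.050 = fully home at its stop. About 1.5 N of friction. While the stem lies in a notch its walls block it, with up to 4 mm of play
- bolt_lift (a joint): How far stem and knob are raised, rad: 0 = down in a notch (stem 12 degrees above level, pointing to the chest's front, -x), 0.65 or more = stem clear over the hump, 1.10 = upper stop. It turns about the rod's axis, and its own weight drops it when let go; from a travel of about 0.046 m on it can fall into the home notch
- bolt_knob (a point): Centre of the red ball knob, 18 mm across, at the end of the 8 mm stem, 45 mm from the rod's axis. It swings about that axis: as it rises by up to 33 mm it also comes up to 32 mm nearer to the axis. Down, it stands 23 mm above the chest's top with free room around it, at chest x = -94 mm, y = 140 mm less the travel. Pinched along chest y, it turns freely between the fingers
- hump (a point): Middle of the top of the hump, an aluminium wall in front of the rod (chest x = -65 to -71 mm), square-shouldered, 34 mm along y, 24 mm high above the chest's top. A 16 mm notch lies at each end of it, at chest y = 140 mm (bolt drawn) and 90 mm (bolt home), with a wall of the same height, 12 mm long, beyond it. The straps over the rod are 23 mm high
- home_notch (a point): Middle of the notch, open at the top, in which the stem must finally lie: chest x = -68, y = 90 mm, at the height of the rod's axis
- chip_dish: Bystander: round blue dish with chips in it, 120 mm across, 24 mm high, beside the +y end of the chest. Origin: centre of its underside
- ashtray: Bystander: round glass ashtray, 110 mm across, 32 mm high, beside the -y end of the chest. Origin: centre of its underside
- tea_mug: Bystander: white mug, 80 mm across, 92 mm high. Origin: centre of its underside
- tile_a2: Bystander: upper tile of a stack of two green-backed tiles, each 28 x 38 x 22 mm. Origin: centre of its underside
- tile_b2: Bystander: upper tile of the second such stack. Origin: centre of its underside
- tile_a1: Bystander: lower tile of the first stack. Origin: centre of its underside
- tile_b1: Bystander: lower tile of the second stack. Origin: centre of its underside

How it is judged:
By the outcome, as a careful person would: the job done as asked, in the order asked, and still so for the second after the job is handed in, with the robot touching nothing.
It also fails if it takes over 51 s, if anything falls off the work surface, if the arm or the gripper's body presses on something with over 40 N, if the wrist force passes 120 N, or if a joint passes its speed limit or range.

## Working session

There is one attempt and no reset: what is moved stays moved. The work goes in short steps, Python scripts to look and compute and a tool call to move; the robot and the scene stay as the last step left them, time stands still between calls to the robot, and variables do not carry over. Pictures are saved under pics/ and viewed, at most 10 in all, crops included, and the job is handed in when it is done.

Besides the shell and the picture viewer there is one more tool, called after ">>>" as name(argument=value, ...) on one line, values as JSON. play_rows: Moves the arm, as the interface text tells. Its arguments: {"type":"object","properties":{"plan":{"type":"array","items":{"type":"array","items":{"type":"number"}}},"grip":{"type":"number"}},"required":["plan"]}

```bash
mkdir -p pics; ls; cat > h.py <<'E'
from plant import *
import cv2, numpy as np
from scipy.spatial.transform import Rotation as R
def save(cam,name):
    s=snapshot(cam); cv2.imwrite('pics/'+name,s['frame'][:,:,::-1]); return s
def pts(cam,names):
    for n in names:
        print(cam,n,[(np.round(d['position'],4).tolist(),round(d['score'],2)) for d in spot_point(cam,n)][:2])
E
python3 - <<'E'
from h import *
o=get_obs();print({k:np.round(v,3).tolist() for k,v in o.items()})
for c in ['top','side']:
    s=save(c,c+'1.png'); print(c,s['position'],s['attitude'])
    pts(c,['chest','lid_press','staple','bolt_knob','hump','home_notch','chip_dish','ashtray','tea_mug','tile_a2'])
print(get_obs()['clock'])
E
```

```text
pics
{'clock': 0.0, 'joint_pos': [93.398, 20.59, 0.634, -0.021, -70.136, -16.507], 'qvel': [0.031, -0.064, -0.009, -0.08, 0.046, 0.082], 'tau': [-0.001, -58.273, 29.306, 6.997, 0.007, -0.0], 'tool_pos': [0.153, 0.657, 0.245], 'orientation': [179.907, -0.007, -13.116], 'force': [0.472, -0.436, 0.46], 'moment': [-0.018, -0.005, -0.019], 'gripper_force': 0.0, 'opening': 0.088}
top [0.41611771 0.00889625 1.43558138] [-1.72530266e+02 -7.90964567e-03 -8.87345085e+01]
top chest []
top lid_press [([0.5553, -0.0615, 0.1786], 0.59)]
top staple [([0.5254, 0.023, 0.2116], 0.87)]
top bolt_knob [([0.4185, 0.121, 0.124], 0.6)]
top hump [([0.4501, 0.1045, 0.1268], 0.73)]
top home_notch [([0.4511, 0.0797, 0.1109], 0.71)]
top chip_dish [([0.5141, 0.2515, -0.0028], 0.69), ([0.5969, 0.4803, 0.0001], 0.55)]
top ashtray [([0.5274, -0.2511, -0.0022], 0.56), ([0.5553, -0.0631, 0.1807], 0.43)]
top tea_mug [([0.523, -0.4972, -0.0019], 0.79), ([0.5273, -0.2476, -0.0008], 0.44)]
top tile_a2 [([0.5429, 0.4676, 0.0238], 0.72), ([0.5372, 0.4626, -0.0019], 0.5)]
side [0.28954272 0.7434185  0.8668066 ] [-133.721375      0.91258698 -159.85464518]
side chest [([0.5325, -0.0022, -0.0013], 0.8)]
side lid_press [([0.5541, -0.06, 0.184], 0.58)]
side staple [([0.5256, 0.0228, 0.2158], 0.85)]
side bolt_knob [([0.4207, 0.1189, 0.1226], 0.55)]
side hump [([0.4518, 0.1076, 0.1307], 0.89)]
side home_notch [([0.4501, 0.0761, 0.1109], 0.78)]
side chip_dish [([0.5106, 0.2567, 0.0008], 0.7)]
side ashtray [([0.4528, 0.0745, 0.115], 0.57), ([0.5235, -0.2526, -0.004], 0.48)]
side tea_mug [([0.5211, -0.4943, -0.0007], 0.89)]
side tile_a2 [([0.5342, 0.4665, 0.0219], 0.8), ([0.5396, 0.4655, -0.0002], 0.68)]
1.1
```

View pics/top1.png

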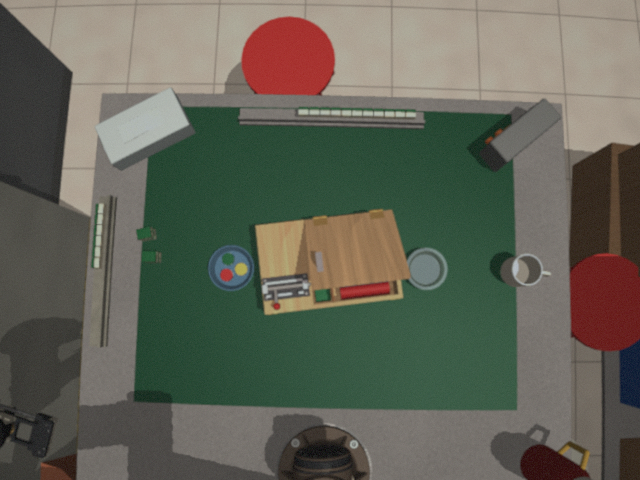

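View pics/side1.png

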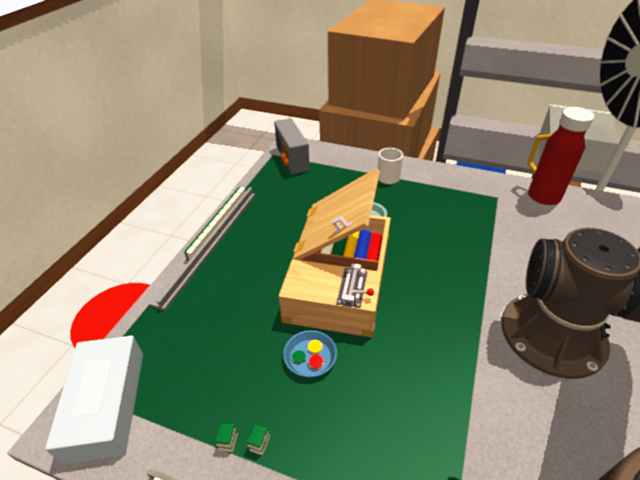

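The top view shows the chest at about (330,262), turned about 6° counter-clockwise. Its lid is roughly 40° open, the knob is at (277,306), and the bolt is drawn. The side view agrees, with the staple at (341,224) and the knob at (370,292).

```bash
cat >> h.py <<'E'
from scipy.optimize import least_squares
def model(p,travel=0.):
    c,s=np.cos(p[3]),np.sin(p[3])
    L=lambda f,y,n:[.110-f*c+n*s,y,.1+f*s+n*c]
    return {'chest':[0,0,0],'lid_press':L(.125,-.06,0),'staple':L(.16,.024,.014),'bolt_knob':[-.094,.14-travel,.123],'hump':[-.068,.115,.124],'home_notch':[-.068,.09,.114]}
def toW(p,q): q=np.array(q); return R.from_euler('z',p[2]).apply(q)+[p[0],p[1],0]
def fit(obs):
    f=lambda p:np.concatenate([toW(p,model(p)[n])-q for n,q in obs])
    r=least_squares(f,[.53,0,.1,.7],loss='soft_l1',f_scale=.004); return r.x,f(r.x).reshape(-1,3)
def rows(tgt,yaw,n,p0=None,y0=None):
    """even rows to world tgt / yaw (deg), tool down"""
    o=get_obs(); p0=np.array(o['tool_pos'] if p0 is None else p0); y0=o['orientation'][2] if y0 is None else y0
    out=[]
    for i in range(n):
        y=y0+(yaw-y0)*i/n; Rm=R.from_euler('xyz',[180,0,y],degrees=True)
        out.append(np.round(np.r_[Rm.inv().apply((np.array(tgt)-p0)/n)*100,0,0,-(yaw-y0)/n],2).tolist())
    print(out)
E
python3 - <<'E'
from h import *
a=[('lid_press',[0.5553,-0.0615,0.1786]),('staple',[0.5254,0.023,0.2116]),('bolt_knob',[0.4185,0.121,0.124]),('hump',[0.4501,0.1045,0.1268]),('home_notch',[0.4511,0.0797,0.1109]),
('chest',[0.5325,-0.0022,-0.0013]),('lid_press',[0.5541,-0.06,0.184]),('staple',[0.5256,0.0228,0.2158]),('bolt_knob',[0.4207,0.1189,0.1226]),('hump',[0.4518,0.1076,0.1307]),('home_notch',[0.4501,0.0761,0.1109])]
p,r=fit([(n,np.array(q)) for n,q in a]); print(p,np.degrees(p[2:])); print(np.round(r*1000,1))
open('fit.txt','w').write(' '.join(map(str,p)))
yaw=np.degrees(p[2])
t0=toW(p,[.014,-.06,.30+.0]);print(t0)
rows(t0,yaw,20)
for k in range(0,6):
    q=p.copy(); q[3]=p[3]*(1-k/5); print(np.round(toW(p,model(q)['lid_press']),4))
E
```

```text
[ 0.53214625 -0.00197119  0.13869063  0.70134258] [ 7.94638769 40.18396992]
[[-0.5  2.1  2.1]
 [ 0.3 -1.6  2.3]
 [ 1.2  2.7 -1. ]
 [-1.2 -2.  -2.8]
 [ 1.3 -1.9  3.1]
 [-0.4  0.2  1.3]
 [ 0.7  0.6 -3.3]
 [ 0.1 -1.4 -1.9]
 [-1.   4.8  0.4]
 [-2.9 -5.1 -6.7]
 [ 2.3  1.7  3.1]]
[ 0.5543066  -0.05945961  0.3       ]
[[2.77, 3.04, -0.27, 0.0, 0.0, -1.05], [2.71, 3.09, -0.27, 0.0, 0.0, -1.05], [2.65, 3.14, -0.27, 0.0, 0.0, -1.05], [2.6, 3.18, -0.27, 0.0, 0.0, -1.05], [2.54, 3.23, -0.27, 0.0, 0.0, -1.05], [2.48, 3.28, -0.27, 0.0, 0.0, -1.05], [2.42, 3.32, -0.27, 0.0, 0.0, -1.05], [2.35, 3.37, -0.27, 0.0, 0.0, -1.05], [2.29, 3.41, -0.27, 0.0, 0.0, -1.05], [2.23, 3.45, -0.27, 0.0, 0.0, -1.05], [2.17, 3.49, -0.27, 0.0, 0.0, -1.05], [2.1, 3.53, -0.27, 0.0, 0.0, -1.05], [2.04, 3.57, -0.27, 0.0, 0.0, -1.05], [1.97, 3.6, -0.27, 0.0, 0.0, -1.05], [1.9, 3.64, -0.27, 0.0, 0.0, -1.05], [1.84, 3.67, -0.27, 0.0, 0.0, -1.05], [1.77, 3.71, -0.27, 0.0, 0.0, -1.05], [1.7, 3.74, -0.27, 0.0, 0.0, -1.05], [1.63, 3.77, -0.27, 0.0, 0.0, -1.05], [1.56, 3.8, -0.27, 0.0, 0.0, -1.05]]
[ 0.5548 -0.0594  0.1807]
[ 0.5446 -0.0608  0.1665]
[ 0.5364 -0.062   0.1511]
[ 0.5304 -0.0628  0.1346]
[ 0.5268 -0.0633  0.1175]
[ 0.5256 -0.0635  0.1   ]
```

>>> play_rows(plan=[[2.77,3.04,-0.4,0,0,-1],[2.7,3.1,-0.4,0,0,-1],[2.65,3.14,-0.4,0,0,-1],[2.6,3.2,-0.4,0,0,-1],[2.55,3.25,-0.3,0,0,-1],[2.5,3.3,-0.3,0,0,-1],[2.4,3.3,-0.3,0,0,-1],[2.35,3.35,-0.3,0,0,-1],[2.3,3.4,-0.3,0,0,-1],[2.2,3.45,-0.3,0,0,-1],[2.2,3.5,-0.3,0,0,-1],[2.1,3.5,-0.3,0,0,-1],[2,3.55,-0.3,0,0,-1],[2,3.6,-0.3,0,0,-1],[1.9,3.65,-0.2,0,0,-1],[1.85,3.65,-0.2,0,0,-1],[1.75,3.7,-0.2,0,0,-1],[1.7,3.75,-0.2,0,0,-1],[1.65,3.75,-0.1,0,0,-1],[1.55,3.8,0,0,0,-1]], grip=0)

```text
clock: 2.77
tool_pos: [0.5488, -0.0647, 0.3012]
orientation: [-180.0, -0.1, 6.9]
force: [1.8, 1.1, 0.6]
opening: 0.0004
gripper_force: 0.0
```

>>> play_rows(plan=[[0.1,0,1.6,0,0,0],[0.1,0,1.8,0,0,0],[0.1,0,1.8,0,0,0],[0.1,0,1.5,0,0,0],[0.1,0,1.0,0,0,0],[0,0,0.7,0,0,0],[-0.2,0,0.4,0,0,0],[-0.25,0,0.4,0,0,0],[-0.25,0,0.4,0,0,0],[-0.25,0,0.4,0,0,0],[-0.2,0,0.4,0,0,0],[-0.2,0,0.4,0,0,0],[-0.2,0,0.4,0,0,0],[-0.2,0,0.4,0,0,0]])

```text
clock: 3.93
tool_pos: [0.5354, -0.0641, 0.1843]
orientation: [-180.0, -0.0, 6.9]
force: [-0.1, -0.5, 2.6]
opening: 0.0003
gripper_force: 0.9
```

>>> play_rows(plan=[[-0.15,0,0.4,0,0,0],[-0.15,0,0.4,0,0,0],[-0.15,0,0.4,0,0,0],[-0.1,0,0.4,0,0,0],[-0.1,0,0.4,0,0,0],[-0.1,0,0.4,0,0,0],[-0.1,0,0.4,0,0,0],[-0.1,0,0.4,0,0,0],[-0.05,0,0.4,0,0,0],[-0.05,0,0.4,0,0,0],[0,0,0.4,0,0,0],[0,0,0.4,0,0,0],[0,0,0.3,0,0,0],[0,0,0.3,0,0,0],[0,0,0.3,0,0,0],[0,0,0.2,0,0,0],[0,0,0.2,0,0,0],[0,0,0.2,0,0,0]])

```text
clock: 5.43
tool_pos: [0.5253, -0.0654, 0.1214]
orientation: [180.0, -0.0, 6.9]
force: [-1.3, -1.1, 1.5]
opening: 0.0
gripper_force: 0.7
```

>>> play_rows(plan=[[0,0,0.1,0,0,0],[0,0,0.1,0,0,0],[0,0,0.05,0,0,0],[0,0,0,0,0,0]])

```text
clock: 5.77
tool_pos: [0.5253, -0.0654, 0.1193]
orientation: [180.0, -0.0, 6.9]
force: [-2.1, 0.5, 3.3]
opening: 0.0008
gripper_force: 1.8
```

>>> play_rows(plan=[[0,0,0.05,0,0,0],[0,0,0.05,0,0,0],[0,0,0.05,0,0,0]])

```text
clock: 6.02
tool_pos: [0.5253, -0.0654, 0.1191]
orientation: [180.0, -0.0, 6.9]
force: [-9.3, 3.2, 21.9]
opening: 0.0002
gripper_force: 11.2
```

>>> play_rows(plan=[[0,0,-1,0,0,0],[0,0,-3,0,0,0],[-0.5,-1,-3.5,0,0,0],[-1.2,-3,-3,0,0,0],[-1.5,-3.6,-2,0,0,0],[-1.5,-3.6,-1,0,0,0],[-1.5,-3.6,0,0,0,0],[-1,-3,0,0,0,0],[-0.7,-1.2,0,0,0,0],[-0.3,-0.6,0,0,0,0],[0,0,0,0,0,0]], grip=4)

```text
clock: 6.93
tool_pos: [0.4218, 0.1172, 0.2504]
orientation: [-180.0, -0.1, 7.0]
force: [1.8, 0.1, 0.3]
opening: 0.0394
gripper_force: 0.0
```

```bash
python3 - <<'E'
from h import *
s=save('wrist','w1.png'); print(s['position'],s['attitude'])
pts('wrist',['bolt_knob','hump','home_notch','staple','lid_press'])
snapshot('top');pts('top',['staple','lid_press','bolt_knob','hump','home_notch'])
o=get_obs();print(o['clock'],o['tool_pos'],o['orientation'],o['opening'])
E
```

```text
[0.50432246 0.12577822 0.38956595] [ 1.62348634e+02  6.99496273e-03 -8.29337161e+01]
wrist bolt_knob [([0.4222, 0.1204, 0.1241], 0.84)]
wrist hump [([0.4537, 0.1061, 0.1242], 0.89)]
wrist home_notch []
wrist staple [([0.4767, 0.0239, 0.1133], 0.8)]
wrist lid_press [([0.5246, -0.0608, 0.101], 0.81)]
top staple [([0.481, 0.0155, 0.1154], 0.63), ([0.5322, -0.0002, -0.0015], 0.37)]
top lid_press [([0.5255, -0.0655, 0.0967], 0.61)]
top bolt_knob []
top hump [([0.4506, 0.1034, 0.1219], 0.78)]
top home_notch [([0.4505, 0.0763, 0.1113], 0.76), ([0.5995, 0.4853, 0.0257], 0.54)]
7.5333 [0.42225323 0.11593144 0.24985173] [1.79993496e+02 8.20406775e-03 6.86120246e+00] 0.040022504979082454
```

View pics/w1.png

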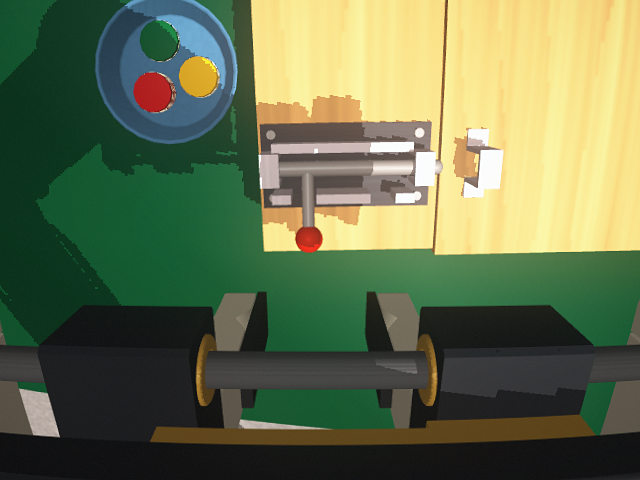

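The wrist view shows the lid flat and the rod end at (440,166), in line with the staple at (482,162). The knob is at (309,239), and the rod is within about 1° of the image rows, so the tool yaw matches the chest.

```bash
cat >> h.py <<'E'
def pix(s,u,v,z):
    K=np.array([[s['fx'],0,s['cx']],[0,s['fy'],s['cy']],[0,0,1]])
    x=cv2.undistortPoints(np.array([[[u,v]]],float),K,np.array([s['k1'],0,0,0,0.]))[0,0]
    d=R.from_euler('xyz',s['attitude'],degrees=True).apply([x[0],x[1],1]); c=np.array(s['position'])
    return c+d*(z-c[2])/d[2]
def red(s,roi=(0,480,0,640)):
    f=s['frame'].astype(int); m=((f[...,0]>110)&(f[...,1]<70)&(f[...,2]<70)).astype('uint8')
    n,l,st,ce=cv2.connectedComponentsWithStats(m); return [(np.round(ce[i],1).tolist(),int(st[i,4])) for i in range(1,n) if st[i,4]>60]
E
python3 - <<'E'
from h import *
s=snapshot('wrist'); print(red(s))
k=pix(s,309,238.5,.123); print('knob',k)
a=pix(s,275,167,.114);b=pix(s,438,166,.114);print(a,b,np.degrees(np.arctan2(b[0]-a[0],-(b[1]-a[1]))))
o=get_obs(); Rm=R.from_euler('xyz',o['orientation'],degrees=True)
print('tool shift cm',Rm.inv().apply(k-o['tool_pos'])*100)
E
```

```text
[([149.6, 92.3], 1170), ([306.1, 239.4], 539)]
knob [0.41972057 0.11851998 0.123     ]
[0.4617817  0.14537185 0.114     ] [0.47527452 0.04184841 0.114     ] 7.425836828422439
tool shift cm [-0.21897169 -0.27914281 12.68756276]
```

>>> play_rows(plan=[[-0.1,-0.2,1,0,0,-0.5],[-0.05,-0.1,2,0,0,0],[0,0,2.5,0,0,0],[0,0,2.5,0,0,0],[0,0,2,0,0,0],[0,0,1.2,0,0,0],[0,0,0.6,0,0,0],[0,0,0.4,0,0,0],[0,0,0,0,0,0]])

```text
clock: 8.33
tool_pos: [0.4201, 0.1189, 0.1273]
orientation: [180.0, 0.1, 7.4]
force: [-0.6, 0.1, -0.4]
opening: 0.0401
gripper_force: 0.0
```

```bash
python3 - <<'E'
from h import *
s=save('wrist','w2.png'); print(red(s)); pts('wrist',['bolt_knob'])
o=get_obs();print(o['clock'],o['tool_pos'],o['orientation'],o['force'])
E
```

```text
[([77.3, 83.4], 2469), ([307.6, 333.7], 1481)]
wrist bolt_knob [([0.4213, 0.1219, 0.1205], 0.63)]
8.4333 [0.42065555 0.11926891 0.12843773] [-1.79979905e+02 -4.76745196e-02  7.40969066e+00] [ 0.1657932  -0.10399155  0.24794373]
```

View pics/w2.png

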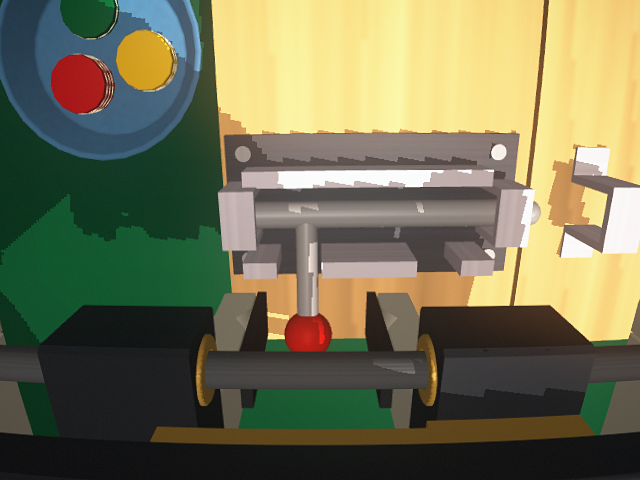

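The wrist view shows the knob at (308,334), between the fingers but about 3 mm left of their midline at x≈316. I'll shift by that and close.

>>> play_rows(plan=[[0,-0.25,0,0,0,0],[0,0,0,0,0,0]])

```text
clock: 8.6
tool_pos: [0.4204, 0.1221, 0.1287]
orientation: [-179.9, -0.1, 7.4]
force: [1.3, 0.3, 0.9]
opening: 0.0404
gripper_force: 0.0
```

>>> play_rows(plan=[[0,0,0,0,0,0],[0,0,0,0,0,0],[0,0,0,0,0,0],[0,0,0,0,0,0],[0,0,0,0,0,0]], grip=0)

```text
clock: 9.02
tool_pos: [0.42, 0.1215, 0.128]
orientation: [-180.0, -0.0, 7.4]
force: [-0.6, -0.9, 0.7]
opening: 0.0161
gripper_force: 30.0
```

```bash
python3 - <<'E'
from h import *
s=snapshot('wrist'); print(red(s)); k=pix(s,red(s)[-1][0][0],red(s)[-1][0][1],.125)
o=get_obs();print(k,o['clock'],o['tool_pos'],o['orientation'],o['force'],o['opening'],o['gripper_force'])
print(R.from_euler('xyz',o['orientation'],degrees=True).inv().apply(k-o['tool_pos']))
E
```

```text
[([82.4, 84.0], 2465), ([315.9, 333.6], 1415)]
[0.42037718 0.11997414 0.125     ] 9.0667 [0.42002041 0.12149375 0.12800706] [-1.79992198e+02 -8.24508051e-03  7.39054751e+00] [-0.49307179  1.14024208  0.89157752] 0.015969882858917508 30.000194907188416
[0.00015791 0.00155329 0.00300687]
```

>>> play_rows(plan=[[0.08,0,-0.3,0,0,0],[0.09,0,-0.3,0,0,0],[0.13,0,-0.29,0,0,0],[0.13,0,-0.28,0,0,0],[0.16,0,-0.27,0,0,0],[0.17,0,-0.27,0,0,0]])

```text
clock: 9.57
tool_pos: [0.4273, 0.1223, 0.1452]
orientation: [180.0, 0.0, 7.4]
force: [-1.4, 0.9, -3.5]
opening: 0.016
gripper_force: 30.0
```

>>> play_rows(plan=[[0.2,0,-0.24,0,0,0],[0.2,0,-0.24,0,0,0],[0.23,0,-0.21,0,0,0],[0.24,0,-0.21,0,0,0],[0.26,0,-0.18,0,0,0],[0.26,0,-0.17,0,0,0],[0,0,0,0,0,0]])

```text
clock: 10.15
tool_pos: [0.4419, 0.1242, 0.158]
orientation: [180.0, -0.0, 7.4]
force: [-3.9, 0.4, 3.1]
opening: 0.016
gripper_force: 30.0
```

```bash
python3 - <<'E'
from h import *
s=save('wrist','w3.png'); print(red(s)); 
o=get_obs();print(o['clock'],o['tool_pos'],o['orientation'],o['force'],o['opening'],o['gripper_force'])
E
```

```text
[([110.2, 121.0], 1923), ([315.9, 335.9], 1242)]
10.2 [0.44160277 0.1241453  0.15777731] [ 1.79991090e+02 -1.16914933e-02  7.38334955e+00] [-4.2496305   0.29257546  3.20314871] 0.01625949934277561 30.00028431415558
```

View pics/w3.png

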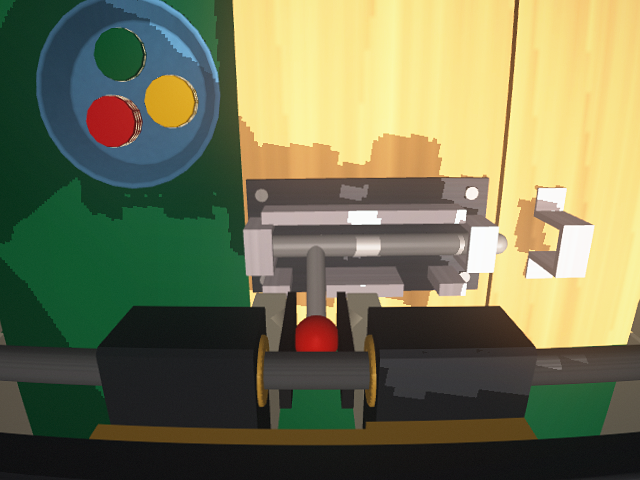

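The knob is held at (317,336), with the stem up and clear of the hump. The rod end at (505,243) lines up with the staple. Next is the slide.

>>> play_rows(plan=[[0,0.2,0,0,0,0],[0,0.4,0,0,0,0],[0,0.4,0,0,0,0],[0,0.5,0,0,0,0],[0,0.5,0,0,0,0]])

```text
clock: 10.62
tool_pos: [0.444, 0.104, 0.1575]
orientation: [-180.0, -0.0, 7.4]
force: [-3.2, 0.8, 0.0]
opening: 0.0158
gripper_force: 30.0
```

>>> play_rows(plan=[[0,0.5,0,0,0,0],[0,0.5,0,0,0,0],[0,0.5,0,0,0,0],[0,0.4,0,0,0,0],[0,0.3,0,0,0,0],[0,0.3,0,0,0,0],[0,0.2,0,0,0,0],[0,0,0,0,0,0]])

```text
clock: 11.28
tool_pos: [0.4476, 0.0779, 0.1576]
orientation: [-179.9, -0.0, 7.4]
force: [-0.4, 3.4, -2.5]
opening: 0.0162
gripper_force: 30.0
```

>>> play_rows(plan=[[0,0.1,0,0,0,0],[0,0.1,0,0,0,0],[0,0.1,0,0,0,0],[0,0,0,0,0,0]])

```text
clock: 11.62
tool_pos: [0.4486, 0.0772, 0.1581]
orientation: [-179.7, -0.2, 7.4]
force: [-4.9, 13.9, 0.5]
opening: 0.0157
gripper_force: 30.0
```

>>> play_rows(plan=[[0,-0.15,0,0,0,0],[-0.26,0,0.17,0,0,0],[-0.26,0,0.18,0,0,0],[-0.24,0,0.21,0,0,0],[-0.23,0,0.21,0,0,0],[-0.2,0,0.24,0,0,0],[-0.2,0,0.24,0,0,0]])

```text
clock: 12.2
tool_pos: [0.436, 0.0761, 0.1462]
orientation: [-179.9, -0.3, 7.5]
force: [2.5, 5.6, 0.8]
opening: 0.0157
gripper_force: 30.0
```

>>> play_rows(plan=[[-0.17,0,0.27,0,0,0],[-0.16,0,0.27,0,0,0],[-0.13,0,0.28,0,0,0],[-0.13,0,0.29,0,0,0],[-0.09,0,0.3,0,0,0],[-0.08,0,0.3,0,0,0],[0,0,0,0,0,0]])

```text
clock: 12.78
tool_pos: [0.4282, 0.075, 0.1289]
orientation: [-179.9, -0.3, 7.5]
force: [-0.3, 6.0, 2.7]
opening: 0.0158
gripper_force: 30.0
```

```bash
python3 - <<'E'
from h import *
s=save('wrist','w4.png'); print(red(s)); 
o=get_obs();print(o['clock'],o['tool_pos'],o['orientation'],o['force'],o['opening'],o['gripper_force'])
E
```

```text
[([15.2, 92.8], 1664), ([315.3, 335.2], 1303)]
12.8333 [0.42819201 0.07497281 0.12897631] [-179.88291981   -0.25388594    7.45557848] [-0.74748433  6.53022644  2.1906076 ] 0.01579122714249061 30.000122487545013
```

View pics/w4.png

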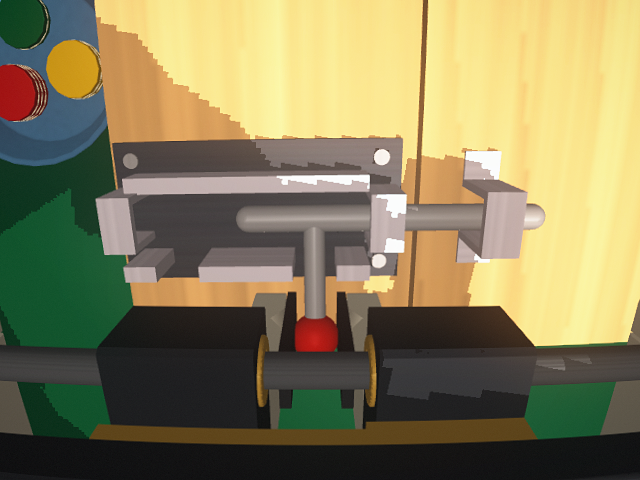

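The rod now passes through the staple (tip at 543,216), and the stem lies centred in the home notch at (315,262). I'll release it and retreat.

>>> play_rows(plan=[[0,0,0,0,0,0],[0,0,0,0,0,0],[0,0,0,0,0,0],[0,0,0,0,0,0],[0,0,0,0,0,0]], grip=4)

```text
clock: 13.25
tool_pos: [0.4261, 0.0731, 0.1279]
orientation: [180.0, 0.0, 7.4]
force: [0.0, -0.6, 0.1]
opening: 0.0387
gripper_force: 0.0
```

>>> play_rows(plan=[[0,0,-0.5,0,0,0],[0,0,-1.2,0,0,0],[0,0,-2,0,0,0],[0,0,-2.5,0,0,0],[0,0,-2.5,0,0,0],[0,0,-2.5,0,0,0],[0,0,-2,0,0,0],[0,0,-1,0,0,0],[0,0,0,0,0,0],[0,0,0,0,0,0]])

```text
clock: 14.08
tool_pos: [0.426, 0.0733, 0.2698]
orientation: [-180.0, -0.0, 7.4]
force: [0.0, 0.1, -0.9]
opening: 0.0403
gripper_force: 0.0
```

```bash
python3 - <<'E'
from h import *
s=save('wrist','w5.png'); print(red(s)); pts('wrist',['bolt_knob','hump','staple'])
snapshot('side'); pts('side',['bolt_knob','hump','staple','lid_press','chip_dish','ashtray','tea_mug','tile_a2'])
o=get_obs();print(o['clock'],o['tool_pos'],o['force'],o['opening'])
E
```

```text
[([112.1, 90.8], 1025), ([313.5, 227.3], 462)]
wrist bolt_knob [([0.4275, 0.0735, 0.1211], 0.83)]
wrist hump [([0.4514, 0.1049, 0.1248], 0.77), ([0.5267, 0.0016, 0.0012], 0.75)]
wrist staple [([0.4763, 0.0158, 0.1125], 0.9), ([0.4284, 0.0764, 0.1198], 0.48)]
side bolt_knob [([0.4226, 0.0733, 0.122], 0.64)]
side hump [([0.4486, 0.1043, 0.1279], 0.72)]
side staple [([0.4815, 0.0188, 0.1135], 0.56)]
side lid_press [([0.5242, -0.0657, 0.1015], 0.67), ([0.444, 0.1049, 0.127], 0.34)]
side chip_dish [([0.5116, 0.2531, 0.0005], 0.72)]
side ashtray []
side tea_mug []
side tile_a2 [([0.5399, 0.4635, 0.0017], 0.59), ([0.5326, 0.4633, 0.0239], 0.55)]
14.7333 [0.42621341 0.07335619 0.26986115] [0.00208738 0.38088593 0.19531054] 0.0399199703299333
```

View pics/w5.png

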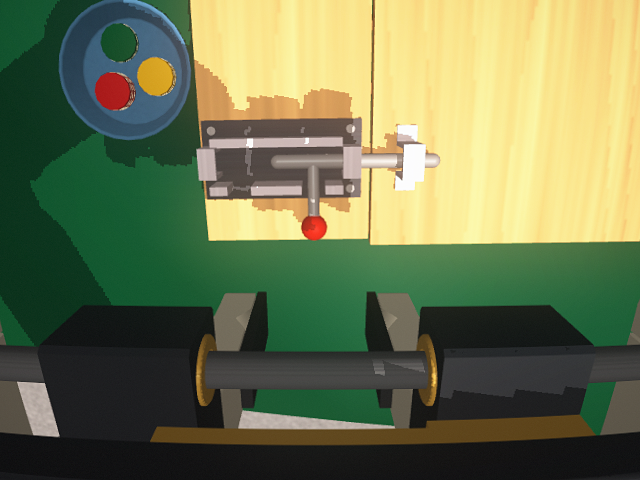

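The knob is down at (314,227), with the stem centred in the notch. The rod is through the staple at (412,160), the lid is shut, and the dish hasn't moved. The bolt is home: I pushed it to its stop at about 14 N. It started about 3 mm into its play, so the 47 mm it moved brings it to full travel.

```bash
python3 -c "
from plant import *
print(close_job())"
```

```text
the job is handed in; nothing more can be done
None
```

The lid was shut gently and the bolt slid fully home through the staple, with its knob down in the notch nearest the lid; I steered clear of the tiles, dish, ashtray and mug (the last look didn't pick up the ashtray or mug), and the job is handed in.

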